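# Pry the snap cover off the junction box

## Task

Someone has to get at the terminals in the junction box: take the pry tool from the wooden stand, put its toe under the cover's edge at the notch, pry the snapped-in cover up until it pops, and hang the tool upright in its stand again by its collar. Then lift the loosened cover out with the fingers and lay it down (do not drop it) flat on the bench clear of the box, leaving the other things where they are.

Things in the scene. Friction and masses are not known exactly. Their poses are not given: they have to be found in the camera images.
- box: Grey junction box fixed to the bench, 140 (x) x 90 (y) x 50 (z) mm, origin: centre of its underside. Two black cable glands stand 20 mm out of its +x end. Recess in its top, x -35..50, y -29.5..29.5 mm, holds the cover flush with the rims. The notch, an open pocket x -57..-35, y -13..13 mm before the recess, has its floor 36 mm above the bench and runs on under the cover's edge.
- notch (a point): Centre of the notch's mouth, level with the box's top (50 mm above the bench), 11 mm from the recess. Axes as the box: x points to the cover, z up.
- cover_center (a point): Centre (half-way up) of the grey snap cover, a shell open below, 84 (x) x 56 (y) x 18 (z) mm: top plate 4 mm, skirts at the two y sides and the -x side. Axes as the box's while snapped in; its -x edge faces the notch. About 70 g.
- cover_edge (a point): Middle of the lower edge of the cover's top plate at the notch end, 42 mm in -x from the cover's centre and 5 mm above it; 46 mm above the bench while snapped in. The toe goes under here: the skirt is left out for 28 mm in y, with 10 mm of height under the plate down to the notch's floor.
- stand: Wooden tool stand fixed to the bench, 64 (x) x 60 (y) x 66 (z) mm, origin: centre of its underside. Slot in its top, x -7..17, y -12..12 mm, 62 mm deep; the tool hangs in it, collar on the stand's top, both origins on one vertical and x axes alike at the start.
- pry_handle (a point): Middle of the tool's upright black handle, 16 (x) x 22 (y) mm, 70 mm long: 35 mm below its top, 36 mm above the collar (40 x 36 x 4 mm), 106 mm above the bench in the stand. z points up. Below the collar a flat blade 14 (y) x 3.5 (x) mm reaches 100 mm below this point and ends in a toe bent to +x.
- pry_toe (a point): Tip of the tool's toe: 13 mm in +x from the handle's axis, 98.5 mm below the handle's middle. Toe 14 mm wide (y), 3 mm thick (this point is half-way up), 11 mm long before the blade.
- label_roll: Bystander: roll of white labels lying flat, diameter 83, height 44 mm, origin centre of its underside.
- glass_1: Bystander: small drinking glass, diameter 49, height 62 mm, origin centre of its underside.
- whetstone: Bystander: dark whetstone 52 x 78 x 21 mm, origin centre of its underside.
- marker_pen: Bystander: felt marker lying on its side, 18 x 132 (y) x 20 mm, origin centre of its underside.
- cover: The cover (origin 9 mm below its centre). Two sprung catches hold its notch edge down with about 8 N; it tilts about its far (+x) edge. Pried up by about 4 mm, it pops: the catches spring in under it and it stays with that edge about 13 mm up, tilted 9 degrees. Near the notch its y sides then stand proud of the rims and can be pinched from above, the fingertips just over the side rims.
- pry_tool: The pry tool, 120 g; origin on the handle's axis at the blade's lower end, 100 mm below the handle's middle, 6 mm above the bench in the stand.
Not all that is in view belongs to the job. Leave any green or yellow look-alike of the stand alone.

How it is judged:
By the outcome, as a careful person would: the job done as asked, in the order asked, and still so for the second after the job is handed in, with the robot touching nothing.
It also fails if it takes over 61 s, if anything falls off the work surface, if the arm or the gripper's body presses on something with over 40 N, if the wrist force passes 120 N, or if a joint passes its speed limit or range.

## Robot

A 6-joint arm with a two-finger parallel gripper is mounted at the origin on a cart in front of the work surface, level with it; the furniture and walls round the work are solid. World frame = base frame: x ahead of the robot, y to its left, z up, the work surface at z = 0. Lengths are in m, angles in degrees, forces in N, time in s.
With the tool pointing down it reaches from about 0.35 to 0.875 m from the base axis. Payload 4.2 kg.
Tool frame: the origin (TCP) lies midway between the tips of the shut fingers; the grasp point (between the pads) lies 19 mm behind it; z points along the fingers, y is the line along which they close (so a half turn about z gives the same grasp; the last joint's range is limited). The gripper opens to 87 mm and grips with 3 to 60 N. Pads are 19 mm wide; open, the fingers measure 117 mm over their backs; the gripper's body (75 mm by 190 mm) begins 51 mm behind the grasp point.
Start: joints at [79.733, 22.042, 0.453, 0, -68.411, -14.817], TCP at [0.265, 0.566, 0.223] pointing down, gripper open.
Joint ranges: [-179.83, 179.83], [-69.29, 118.12], [-61.27, 80.66], [-181.25, 117.63], [-171.15, -9.14], [-177.46, 177.46]. Speed limits (degrees/s): [159.86, 159.86, 180, 180, 180, 180].

## Interface

Orientations are given as [roll, pitch, yaw] about the fixed x, y, z axes, in that order (R = Rz(yaw) Ry(pitch) Rx(roll)).
In Python, from workcell import env gives the robot as it stands. The module is installed in compiled form; this text tells all that it offers. Calls block until the motion is done:
- env.goto(position, orientation): joint-space move of the TCP to a pose.
- env.move_straight(position, rotation=None, rate=0.15, force_limit=None): straight line of the TCP; rotation=None keeps the orientation; rate is the mean speed in m/s. With force_limit (N) it stops when the force on the tool has changed by that much, and returns True; else False.
- env.set_joints(angles): joint-space move.
- env.gripper_to(opening, grasp_force=None): opening from 0.0 (shut) to 1.0 (fully open); grasp_force is the grip in N (None keeps the last); returns when the fingers have stopped.
- env.dwell(seconds).
- env.inverse_kinematics(position, orientation): joint angles nearest the present ones, or None.
- env.read_state(): the state.
- env.grab_frame(name): name is "scene" or "top" or "wrist"; returns a dict with "image" (480x640x3 uint8, blue, green, red), "fx", "fy", "cx", "cy" (pixels), "D" ([k1, k2, p1, p2, k3] as OpenCV has them; the pictures are not rectified), "position" and "orientation" of the camera in the world. Camera axes: x right, y up, looking along -z (the intrinsics and any distortion apply to the point x, -y, -z); pixel columns grow to the right and rows downward; lengths in m; the calibration is good to about 2 mm. A picture is of the moment at which its call begins. There is no depth.
A pose or a line that the arm cannot do raises env.Unreachable and nothing moves.
- env.close_job(): hands the job in; it is judged then, once.
Trained networks look in a picture, given as the dict that the camera call returned (one of the last four; its "shot" number tells which), for a name from the list of things; names that differ only in an ending like _2 or _b are one class to them, and where a whole thing is asked for, a point or a joint stands for the part that bears it (a point fixed in the world has none). Each returns a list of dicts, best first, with "score" (0 to 1); they miss things now and then, are a little off and sometimes report something else, mostly with a low value. They report only what shows in the picture. A call takes as long as a camera call. They do not tell look-alikes from the thing itself.
- env.search_frame(picture, thing): "xyz" ([x, y, z] in m, in world coordinates, good to about 4 mm: the middle of the surface that is visible of it).
- env.trace(picture, thing): "mask" (480x640 bool, what is visible of it).
The state is a dict: "clock": time; "joint_positions": joint angles; "qvel": joint speeds; "joint_torque": joint torques, N m; "position": TCP position; "tool_rot": TCP orientation; "force": force on the tool from outside, world axes, zero at the start; "wrist_torque": the same for the moment, N m; "opening": opening from 0.0 (shut) to 1.0 (fully open); "finger_force": force on a finger pad.
Only numpy, scipy, OpenCV 4.12 (cv2) and the standard library are available. Lean on these libraries where they do the work, as an engineer would, in place of code of your own. Each camera call takes 0.05 s, during which the arm holds its last target. There are 200 camera calls.

## Working session

There is one attempt and no reset: what is moved stays moved. The work goes in short steps, each a Python script; the robot and the scene stay as the last script left them, time stands still between calls to the robot, and variables do not carry over. Pictures are saved under pics/ and viewed, at most 10 in all, crops included, and the job is handed in when it is done.

```bash
mkdir -p pics; python3 - <<'E'
from workcell import env
import cv2,numpy as np
ims=[]
for n in ["scene","top"]:
    f=env.grab_frame(n); cv2.imwrite(f"pics/{n}0.png",f["image"])
    print(n,f["fx"],f["cx"],f["cy"],f["D"],f["position"],f["orientation"])
    for t in ["box","stand","cover_center","notch","pry_handle","label_roll","glass_1","whetstone","marker_pen"]:
        print(t,[(np.round(d["xyz"],3).tolist(),round(d["score"],2)) for d in env.search_frame(f,t)][:3])
print(env.read_state())
E
```

```text
scene 490.30390718676887 321.67838997974843 238.0165831242431 [-0.0708886  0.         0.         0.         0.       ] [-0.06408337 -0.29281011  0.81369801] [ 45.89576977  -0.08434185 -64.88794369]
box [([0.522, 0.058, 0.047], 0.78)]
stand [([0.414, -0.063, 0.06], 0.77), ([0.619, -0.107, 0.055], 0.7), ([0.518, -0.246, 0.053], 0.65)]
cover_center [([0.569, 0.071, 0.052], 0.9)]
notch [([0.523, 0.059, 0.047], 0.79), ([0.567, 0.072, 0.048], 0.23)]
pry_handle [([0.532, -0.248, 0.098], 0.86), ([0.569, 0.071, 0.054], 0.71)]
label_roll [([0.735, 0.117, 0.044], 0.78)]
glass_1 []
whetstone [([0.405, 0.352, 0.026], 0.59), ([0.533, -0.25, 0.096], 0.31)]
marker_pen [([0.681, -0.255, 0.018], 0.68)]
top 437.8289446894496 320.8331339412876 242.897992231984 [-0.10119862  0.          0.          0.          0.        ] [ 5.39859317e-01 -1.18462580e-03  1.20642612e+00] [  1.74196793   0.9789151  -90.82198081]
box [([0.56, 0.072, 0.048], 0.69)]
stand [([0.433, -0.059, 0.065], 0.79), ([0.64, -0.101, 0.063], 0.77), ([0.544, -0.231, 0.064], 0.71)]
cover_center [([0.568, 0.073, 0.052], 0.64), ([0.752, 0.117
[... 410 characters left out ...]
8], 0.68)]
{'clock': 1.0, 'joint_positions': array([ 7.97331527e+01,  2.20416489e+01,  4.52525097e-01, -2.09989699e-04,
       -6.84106639e+01, -1.48158333e+01]), 'qvel': array([-0.01692255,  0.03313056, -0.10562325, -0.0336896 ,  0.14860053,
        0.05363532]), 'joint_torque': array([-1.26528266e-03, -3.90478098e+01,  1.87623829e+01,  4.22458515e+00,
        1.54698238e-02, -7.98318126e-06]), 'position': array([0.2649297 , 0.56605027, 0.22254916]), 'tool_rot': array([-1.79999845e+02,  2.43050544e-04, -2.50827578e+01]), 'force': array([-0.29010737, -0.68050041, -0.32801929]), 'wrist_torque': array([-0.00487434, -0.02443595,  0.01529967]), 'finger_force': 0.0, 'opening': 0.9987619740840122}
```

View pics/scene0.png

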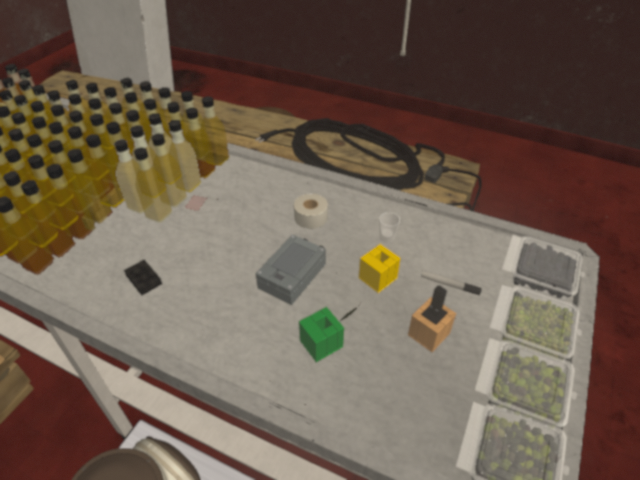

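View pics/top0.png

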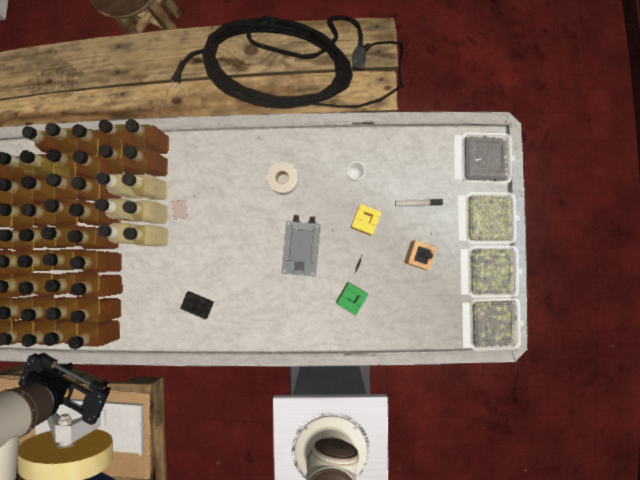

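The images show the box at top-view (301,247) with its glands pointing up (+x). The wooden stand with the tool is at (421,255), and the green and yellow stands are decoys. Next I'll take closer looks with the wrist camera.

```bash
cat > h.py <<'E'
from workcell import env
import cv2,numpy as np
from scipy.spatial.transform import Rotation as R
def rays(f,uv):
    K=np.array([[f["fx"],0,f["cx"]],[0,f["fy"],f["cy"]],[0,0,1]])
    p=cv2.undistortPoints(np.asarray(uv,float).reshape(-1,1,2),K,np.array(f["D"])).reshape(-1,2)
    d=np.c_[p[:,0],-p[:,1],-np.ones(len(p))]
    return R.from_euler("xyz",f["orientation"],degrees=True).apply(d)
def onplane(f,uv,z):
    d=rays(f,uv);c=np.array(f["position"]);return c+d*((z-c[2])/d[:,2])[:,None]
def proj(f,P):
    P=R.from_euler("xyz",f["orientation"],degrees=True).inv().apply(np.atleast_2d(P)-f["position"])*[1,-1,-1]
    K=np.array([[f["fx"],0,f["cx"]],[0,f["fy"],f["cy"]],[0,0,1]])
    return cv2.projectPoints(P,np.zeros(3),np.zeros(3),K,np.array(f["D"]))[0].reshape(-1,2)
def rect(f,mask,z):
    c=max(cv2.findContours(mask.astype(np.uint8),cv2.RETR_EXTERNAL,cv2.CHAIN_APPROX_NONE)[0],key=cv2.contourArea)
    P=onplane(f,c.reshape(-1,2),z)[:,:2]
    (x,y),(w,h),a=cv2.minAreaRect((P*1000).astype(np.float32)); return np.round([x,y,w,h,a],1)
def report(f,things):
    for t,z in things:
        for d in env.trace(f,t)[:2]: print(" mask",t,round(d["score"],2),rect(f,d["mask"],z))
        print(" xyz",t,[(np.round(d["xyz"],4).tolist(),round(d["score"],2)) for d in env.search_frame(f,t)][:2])
E
python3 - <<'E'
from h import *
env.goto([0.48,0.07,0.30],[180,0,-8])
f=env.grab_frame("wrist");cv2.imwrite("pics/w_box.png",f["image"]);print(f["position"],f["orientation"],f["fx"])
report(f,[("box",.05),("cover_center",.05)])
env.goto([0.47,-0.24,0.33],[180,0,0])
f=env.grab_frame("wrist");cv2.imwrite("pics/w_st.png",f["image"]);print(f["position"],f["orientation"])
report(f,[("stand",.066),("pry_handle",.141)])
print(env.read_state()["clock"],env.read_state()["joint_positions"])
E
python3 -c "
import cv2,numpy as np
cv2.imwrite('pics/both.png',cv2.resize(np.hstack([cv2.imread('pics/w_box.png'),cv2.imread('pics/w_st.png')]),(800,300)))"
```

```text
[0.5537997  0.05949562 0.46301544] [-1.56846581e+01  5.88954265e-03 -9.79690596e+01] 408.99045992105493
 mask box 0.82 [570.   70.8  90.4 155.4  84.2]
 xyz box [([0.5655, 0.0682, 0.0492], 0.59)]
 mask cover_center 0.89 [569.3  70.5  56.7  86.2  82.9]
 xyz cover_center [([0.5698, 0.0736, 0.0495], 0.73)]
[ 0.54458962 -0.24024548  0.49305899] [-1.56748549e+01  3.18445709e-02 -8.99798316e+01]
 mask stand 0.94 [ 540.3 -247.1   60.4   64.3   71.6]
 mask stand 0.59 [ 632.9 -110.4   78.5   66.2   67.3]
 xyz stand [([0.4312, -0.0654, 0.0698], 0.94), ([0.5374, -0.2446, 0.068], 0.86)]
 mask pry_handle 0.66 [ 541.1 -246.2   30.6   34.1   72.9]
 xyz pry_handle [([0.5365, -0.2479, 0.0723], 0.85)]
4.6583 [-9.32365899e+00  9.07470353e+00 -2.13072878e+00 -2.47018543e-03
 -7.87938332e+01  9.94154509e+01]
```

View pics/both.png

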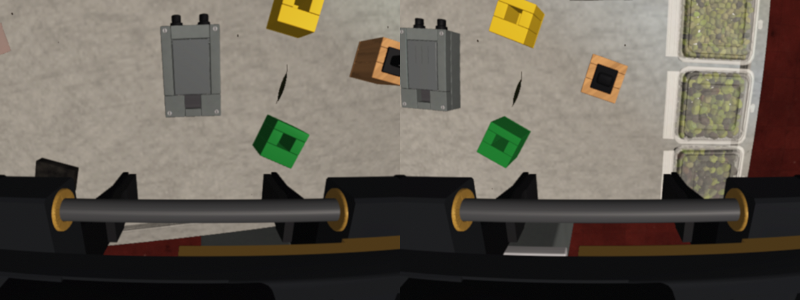

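Wrist views: the box's yaw is about -7°, with the notch at (192,102). The wooden stand is at (604,78), yaw about -18°, with the black handle and collar centred on it. I'll grasp the tool with the fingers closing along its x, lift it, and check which way the toe points.

```bash
python3 - <<'E'
from h import *
o=[180,0,-107.7]; x,y=.5404,-.2473
env.goto([x,y,.19],o)
env.move_straight([x,y,.087],rate=.12,force_limit=8)
env.gripper_to(0.0,45)
s=env.read_state();print(s["position"],s["opening"],s["finger_force"])
env.move_straight([x,y,.185],rate=.12)
s=env.read_state();print(s["position"],s["opening"],s["force"],s["clock"])
for n in ["scene","wrist"]:
    f=env.grab_frame(n);cv2.imwrite(f"pics/l_{n}.png",f["image"]);print(f["position"],f["orientation"])
    for t in ["pry_toe","pry_handle"]:
        print(n,t,[(np.round(d["xyz"],4).tolist(),round(d["score"],2)) for d in env.search_frame(f,t)][:3])
    if n=="scene":
        u,v=proj(f,[x,y,.13])[0].astype(int);a=cv2.resize(f["image"][v-60:v+60,u-60:u+60],(480,480),interpolation=cv2.INTER_CUBIC)
    else: b=cv2.resize(f["image"],(320,240))
c=np.zeros((480,800,3),np.uint8);c[:,:480]=a;c[:240,480:]=b;cv2.imwrite("pics/l.png",c)
E
```

```text
[ 0.54029438 -0.24728055  0.08696253] 0.17637519145362923 44.99208418652415
[ 0.53976938 -0.24704955  0.18399479] 0.1779073577633614 [-0.50715208  1.06386002 -1.72516455] 9.425
[-0.06408337 -0.29281011  0.81369801] [ 45.89576977  -0.08434185 -64.88794369]
scene pry_toe [([0.5397, -0.2492, 0.1637], 0.81)]
scene pry_handle [([0.5381, -0.2526, 0.1728], 0.82), ([0.7514, -0.0782, 0.0448], 0.64)]
[ 0.51845632 -0.31837381  0.3471355 ] [-1.56314640e+01 -1.56890659e-01  1.62281161e+02]
wrist pry_toe [([0.5383, -0.2533, 0.1922], 0.75)]
wrist pry_handle [([0.5379, -0.2564, 0.1955], 0.79)]
```

View pics/l.png

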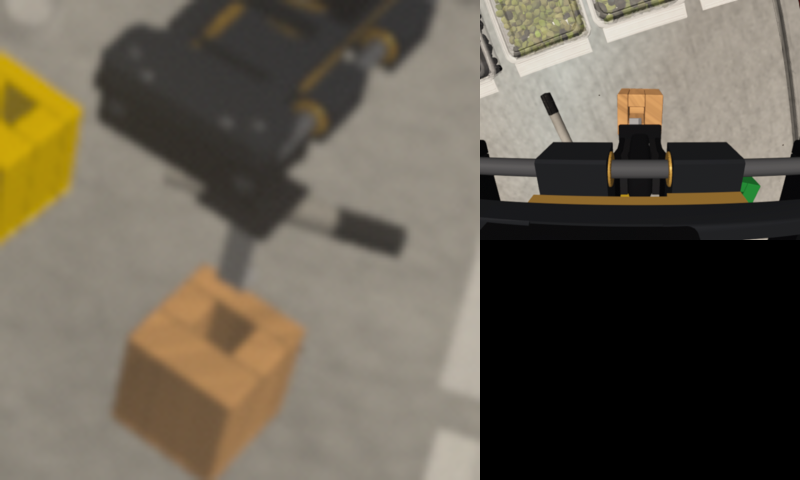

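In the crop the tool hangs from the gripper. The empty slot (232,325) is offset toward the stand's +x (up-right), which confirms yaw -18°. Next I'll check the box pose by overlaying its outline on the saved wrist image.

```bash
python3 - <<'E'
from h import *
f0=env.grab_frame("wrist")
f=dict(f0);f["position"]=np.array([0.5537997,0.05949562,0.46301544]);f["orientation"]=[-15.6846581,5.88954265e-03,-97.9690596]
im=cv2.imread("pics/w_box.png")
yaw=-7.;b=np.array([561.9,71.4])/1000;r=np.deg2rad(yaw)
M=np.array([[np.cos(r),-np.sin(r)],[np.sin(r),np.cos(r)]])
def W(x,y,z): 
    p=M@[x/1000,y/1000]+b; return [*p,z/1000]
s=5;u0,v0=240,20
c=cv2.resize(im[v0:v0+180,u0:u0+120],None,fx=s*.66,fy=s*.66,interpolation=cv2.INTER_CUBIC);k=s*.66
for rc,col in [((-70,70,-45,45),(0,0,255)),((-35,50,-29.5,29.5),(0,255,0)),((-57,-35,-13,13),(0,255,255))]:
    P=proj(f,[W(rc[i],rc[2+j],50) for i,j in [(0,0),(0,1),(1,1),(1,0)]])
    cv2.polylines(c,[np.int32((P-[u0,v0]+.5)*k)],True,col,1)
cv2.imwrite("pics/ov.png",c)
E
```

```text
(no output)
```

View pics/ov.png

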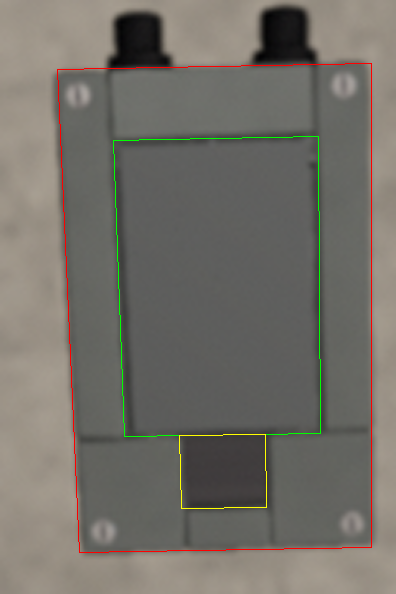

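The overlay fits within about 1 mm: actual notch is at 185–270 px, drawn at 181–266, so yaw is about -6.4°. Now prying.

```bash
cat >> h.py <<'E'
YAW=-6.4;B=np.array([.5619,.0710])
def W(x,y=0):
    r=np.deg2rad(YAW);return B+np.array([[np.cos(r),-np.sin(r)],[np.sin(r),np.cos(r)]])@[x/1000,y/1000]
def st(l=""):
    s=env.read_state();print(l,np.round(s["position"],4),np.round(s["force"],2),round(s["opening"],3),round(s["clock"],2))
E
python3 - <<'E'
from h import *
env.gripper_to(0.0,60)
o=[180,0,-90+YAW]
env.goto([*W(-51.5),.19],o); st("above")
print(env.move_straight([*W(-51.5),.145],rate=.12,force_limit=8))
print(env.move_straight([*W(-51.5),.1213],rate=.04,force_limit=5)); st("in")
print(env.move_straight([*W(-39),.1213],rate=.03,force_limit=5)); st("under")
f=env.grab_frame("scene")
u,v=proj(f,[*W(-35),.06])[0].astype(int);cv2.imwrite("pics/in.png",cv2.resize(f["image"][v-50:v+50,u-60:u+60],(720,600),interpolation=cv2.INTER_CUBIC))
E
```

```text
above [0.5109 0.0762 0.19  ] [ 0.02 -0.42 -0.66] 0.178 11.22
False
False
in [0.5109 0.0768 0.1213] [-0.41  0.09 -1.26] 0.179 12.49
False
under [0.5231 0.0752 0.1212] [-0.94 -0.51 -0.34] 0.179 13.06
```

```bash
python3 - <<'E'
from h import *
for dz in [.004,.006,.008,.010,.0125]:
    env.move_straight([*W(-39),.1213+dz],rate=.03); st(dz)
f=env.grab_frame("wrist")
print([(np.round(d["xyz"],4).tolist(),round(d["score"],2)) for d in env.search_frame(f,"cover_center")][:3])
g=env.grab_frame("scene")
u,v=proj(g,[*W(0),.06])[0].astype(int);cv2.imwrite("pics/p.png",np.hstack([cv2.resize(g["image"][v-50:v+50,u-50:u+50],(400,400),interpolation=cv2.INTER_CUBIC),cv2.resize(f["image"],(400,400))]))
E
```

```text
0.004 [0.5229 0.0753 0.1254] [ 0.01 -1.06 -1.93] 0.18 13.39
0.006 [0.5229 0.0753 0.1269] [ 1.78  0.63 -4.97] 0.178 13.64
0.008 [0.523  0.0753 0.1294] [ 0.32 -0.22 -5.37] 0.181 13.89
0.01 [0.5235 0.0754 0.1322] [-0.13 -0.07 -1.18] 0.186 14.14
0.0125 [0.5237 0.0756 0.1346] [-0.74  0.14 -1.55] 0.177 14.39
[([0.5719, 0.0643, 0.0521], 0.96)]
```

View pics/p.png

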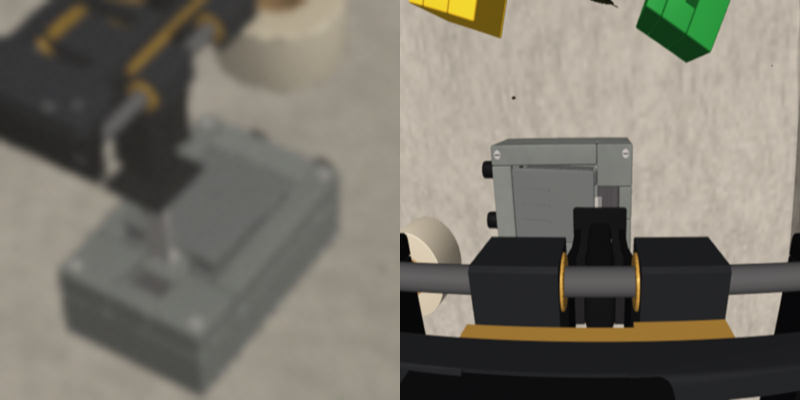

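The cover popped: the lift force fell from 5.4 to 1.2 N, and the wrist view shows the near edge standing proud around (597,170). I'll withdraw and hang the tool back up.

```bash
python3 - <<'E'
from h import *
z=env.read_state()["position"][2]
print(env.move_straight([*W(-52),z],rate=.05,force_limit=6)); st("back")
env.move_straight([*W(-52),.19],rate=.12)
o=[180,0,-107.7]; x,y=.5403,-.2473
env.goto([x,y,.19],o)
print(env.move_straight([x,y,.165],rate=.12,force_limit=8))
print(env.move_straight([x,y,.095],rate=.1,force_limit=6)); st()
print(env.move_straight([x,y,.0855],rate=.02,force_limit=4)); st("seat")
f=env.grab_frame("scene")
u,v=proj(f,[x,y,.09])[0].astype(int);cv2.imwrite("pics/seat.png",cv2.resize(f["image"][v-40:v+40,u-40:u+40],(480,480),interpolation=cv2.INTER_CUBIC))
E
```

```text
False
back [0.51   0.0769 0.1342] [ 0.87 -0.04 -1.86] 0.182 14.95
False
False
 [ 0.541  -0.2475  0.0958] [-0.24  0.73 -1.85] 0.179 18.01
True
seat [ 0.5405 -0.2473  0.0869] [-0.33 -0.12  3.88] 0.18 18.45
```

```bash
python3 - <<'E'
from h import *
env.gripper_to(1.0)
x,y=.5403,-.2473
env.move_straight([x,y,.2],rate=.15)
env.goto([*W(-75),.22],[180,0,YAW]); st()
f=env.grab_frame("wrist");cv2.imwrite("pics/w2.png",f["image"])
report(f,[("cover_center",.057)])
g=env.grab_frame("top")
u,v=proj(g,[x,y,.09])[0].astype(int)
h=env.grab_frame("scene");U,V=proj(h,[x,y,.09])[0].astype(int)
r=lambda a,s:cv2.resize(a,s,interpolation=cv2.INTER_CUBIC)
cv2.imwrite("pics/chk.png",np.hstack([r(f["image"],(400,300)),r(g["image"][v-25:v+25,u-25:u+25],(200,300)),r(h["image"][V-35:V+35,U-35:U+35],(200,300))]))
E
```

```text
[0.4874 0.0789 0.2196] [ 0.15  0.53 -0.01] 0.996 21.99
 mask cover_center 0.56 [569.2  70.8  57.4  82.8  84.6]
 xyz cover_center [([0.5703, 0.0695, 0.0575], 0.71), ([0.5653, 0.071, 0.0467], 0.43)]
```

View pics/chk.png

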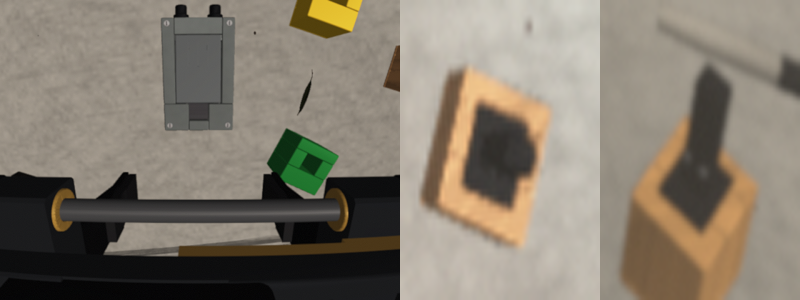

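The tool hangs upright with its collar flat on the stand. The popped cover is at (200,70) in the wrist view, which agrees with the model. Now lifting the cover.

```bash
python3 - <<'E'
from h import *
o=[180,0,YAW]
env.goto([*W(-23,0.5),.12],o)
print(env.move_straight([*W(-23,0.5),.0523],rate=.06,force_limit=5)); st("down")
env.gripper_to(0.0,20); st("grip")
env.move_straight([*W(-23,0.5),.075],rate=.03); st()
env.move_straight([*W(-23,0.5),.15],rate=.1); st("up")
g=env.grab_frame("scene")
u,v=proj(g,[*W(0),.14])[0].astype(int)
f=env.grab_frame("wrist")
r=lambda a,s:cv2.resize(a,s,interpolation=cv2.INTER_CUBIC)
cv2.imwrite("pics/lift.png",np.hstack([r(g["image"][v-60:v+60,u-60:u+60],(400,400)),r(f["image"],(400,400))]))
E
```

```text
False
down [0.5395 0.0742 0.0527] [ 0.61  0.99 -0.17] 1.004 24.04
grip [0.5391 0.0741 0.0523] [-0.22  0.21 -0.17] 0.641 24.68
 [0.5389 0.074  0.0749] [ 0.68  0.18 -0.37] 0.637 25.59
up [0.5385 0.0739 0.1493] [-0.    0.81 -0.17] 0.637 26.49
```

View pics/lift.png

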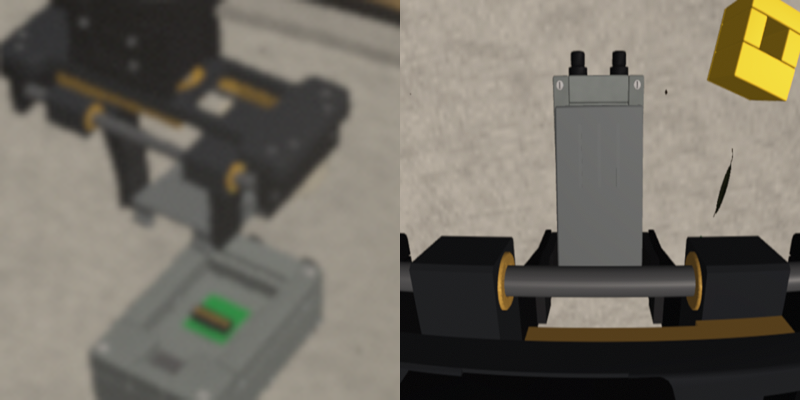

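The cover is held and the terminals are visible. I'll level it and lay it down at about y = 0.22.

```bash
python3 - <<'E'
from h import *
q=R.from_euler("z",YAW,degrees=True)*R.from_euler("y",-9,degrees=True)*R.from_euler("x",180,degrees=True)
o=q.as_euler("xyz",degrees=True); print(o)
p=W(-23,0.5)+[0,.15]
env.move_straight([*p,.13],rotation=o.tolist(),rate=.12); st()
env.move_straight([*p,.045],rate=.1); 
f=env.grab_frame("scene");u,v=proj(f,[*p,.04])[0].astype(int)
a=cv2.resize(f["image"][v-50:v+50,u-50:u+50],(400,400),interpolation=cv2.INTER_CUBIC)
print(env.move_straight([*p,.007],rate=.025,force_limit=2.5)); st("touch")
f=env.grab_frame("scene")
b=cv2.resize(f["image"][v-50:v+50,u-50:u+50],(400,400),interpolation=cv2.INTER_CUBIC)
cv2.imwrite("pics/lay.png",np.hstack([a,b]))
E
```

```text
[180.   -9.   -6.4]
 [0.5392 0.2237 0.1301] [-0.17 -1.02 -1.17] 0.638 28.0
True
touch [0.539  0.2239 0.0088] [-0.64 -0.26  4.93] 0.642 30.37
```

View pics/lay.png

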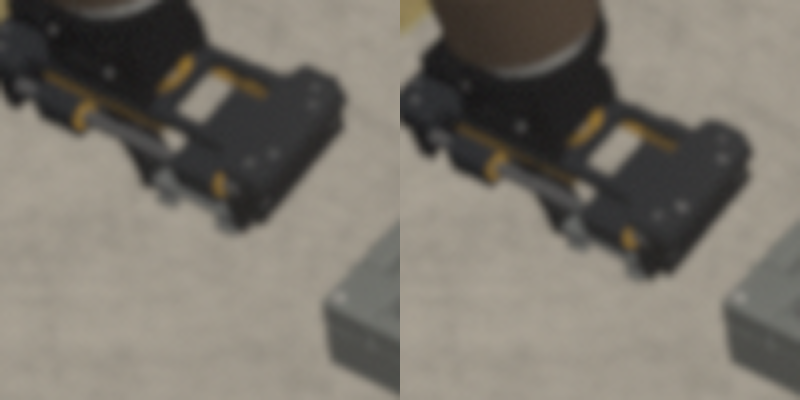

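```bash
python3 - <<'E'
from h import *
p=W(-23,0.5)+[0,.15]
print(env.move_straight([*p,.0072],rate=.01,force_limit=4)); st()
env.gripper_to(0.0,4); env.dwell(.3); st()
env.gripper_to(0.7); env.gripper_to(1.0); st()
env.move_straight([p[0]-.012,p[1],.08],rate=.08)
env.goto([.45,.2237,.25],[180,0,YAW]); st()
f=env.grab_frame("wrist"); report(f,[("cover",.018)])
g=env.grab_frame("top")
print([(t,[np.round(d["xyz"],3).tolist() for d in env.search_frame(g,t)][:1]) for t in ["glass_1","label_roll","whetstone","marker_pen","pry_handle"]])
h=env.grab_frame("scene")
r=lambda a,s:cv2.resize(a,s,interpolation=cv2.INTER_CUBIC)
u,v=proj(h,[.56,.2237,.01])[0].astype(int)
U,V=proj(h,[.54,-.247,.08])[0].astype(int)
cv2.imwrite("pics/fin.png",np.hstack([r(f["image"],(400,300)),r(h["image"][max(v-35,0):v+35,u-35:u+35],(200,300)),r(h["image"][V-35:V+35,U-35:U+35],(200,300))]))
E
```

```text
True
 [0.539  0.224  0.0088] [-1.26 -0.46  4.16] 0.638 30.62
 [0.539  0.224  0.0087] [-2.29  0.39  6.45] 0.644 31.14
 [0.5388 0.2237 0.0084] [ 0.44 -0.55 -0.62] 0.997 32.32
 [0.4495 0.2232 0.2484] [ 0.18 -0.4  -0.98] 0.999 34.14
 mask cover 0.61 [569.6 220.2  56.1  82.5  83.6]
 xyz cover [([0.5707, 0.2151, 0.0181], 0.67)]
[('glass_1', [[0.771, -0.075, 0.033]]), ('label_roll', [[0.754, 0.118, 0.043]]), ('whetstone', []), ('marker_pen', [[0.682, -0.251, 0.017]]), ('pry_handle', [[0.541, -0.248, 0.07]])]
```

View pics/fin.png

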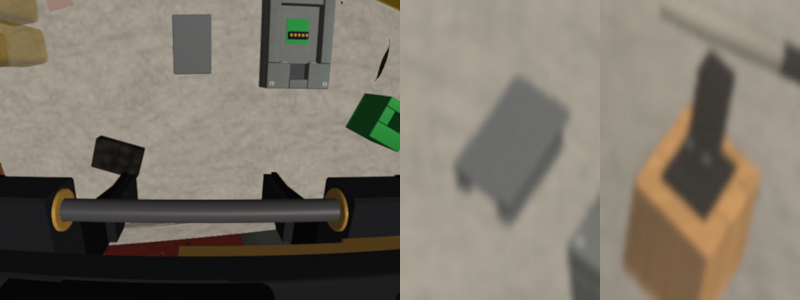

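The cover lies flat at (192,44) in the wrist view, clear of the open box. The tool is upright in its stand, and nothing else looks disturbed, so I'm handing the job in.

```bash
python3 -c "
from workcell import env
print(env.close_job())"
```

```text
the job is handed in; nothing more can be done
None
```

I handed the job in at about 34 s of the 61 s allowed: the cover was pried up and popped, the tool hangs upright in its stand again, and the cover lies flat on the bench clear of the box; the label roll, glass and marker had not moved, and the whetstone looked in place, though the last detector check missed it.

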